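# Turn the spread carousel to the waiting plate

## Task

The bun waiting on the plate beside the carousel is to get the red spread. With one fingertip against a divider of the carousel, push it round gently until the jar with the red lid stands right beside the plate, squarely in line between the carousel's centre and the middle of the plate, and leave it at rest there. Do not touch or lift any jar, do not pinch a divider or take hold of the centre stem, and leave the plate and the other things on the table where they are.

Things in the scene. Friction and masses are not known exactly. Their poses are not given: they have to be found in the camera images.
- base: fixed black round foot (200 mm diameter) under the spread carousel, standing on the table. Origin: on the carousel's vertical turning axis, at table height; its x axis points from the carousel's axis straight to the middle of the plate, z up. The carousel may stand anywhere and face up to 40 degrees to either side
- turntable (a joint): turning angle of the carousel on its base, rad, anticlockwise from above positive, stops at +-6.2. Steady friction of 0.2 N m plus 0.15 N m per rad/s (about 2 N at a divider's outer end), no spring or detent: it stays where left, coasting under 2 degrees after a slow push. Wooden disc 290 mm diameter, 14 mm thick, top 34 mm above the table; jars, dividers and stem ride on it
- cross: the four dark wooden dividers riding on the disc: upright radial boards along this body's +x, +y, -x and -y axes, 5 mm thick, 50 mm high (34 to 84 mm above the table), reaching 140 mm from the axis. Beyond the jars, 110 to 135 mm from the axis, a fingertip has room on either side of each. Origin: on the turning axis at the disc's top; turns with the carousel
- stem: centre stem of the carousel on its turning axis: dark wooden hub 38 mm in diameter and 52 mm high with a small steel ball knob on top, 115 mm above the table. Origin: on the axis at the disc's top, 34 mm above the table
- jar_red: the wanted jar: closed glass spread jar with red contents and red lid, 50 mm diameter, 64 mm high, about 0.2 kg, standing loose on the disc in one of the four compartments, its axis about 75 mm from the carousel's axis; which jar stands in which compartment varies. Origin: centre of its underside; z up along its axis
- jar_green: closed glass spread jar with green contents and green lid, 50 mm diameter, 64 mm high, about 0.2 kg, standing loose on the disc in one of the four compartments, its axis about 75 mm from the carousel's axis; which jar stands in which compartment varies. Origin: centre of its underside; z up along its axis
- jar_yellow: closed glass spread jar with yellow contents and yellow lid, 50 mm diameter, 64 mm high, about 0.2 kg, standing loose on the disc in one of the four compartments, its axis about 75 mm from the carousel's axis; which jar stands in which compartment varies. Origin: centre of its underside; z up along its axis
- jar_black: closed glass spread jar with black contents and black lid, 50 mm diameter, 64 mm high, about 0.2 kg, standing loose on the disc in one of the four compartments, its axis about 75 mm from the carousel's axis; which jar stands in which compartment varies. Origin: centre of its underside; z up along its axis
- plate: white plate, 170 mm diameter, 18 mm high, loose, with a round bun about 96 mm wide on it (top about 52 mm above the table); it stands 240 to 250 mm from the carousel's axis, on the side away from the robot. Origin: centre of its underside
- water: green-tinted water bottle with blue cap, 64 mm diameter, 200 mm tall, loose, standing on the robot's left. Origin: centre of its underside
- fork_cup: grey plastic cup with white forks, 72 mm diameter, 90 mm high, forks up to 165 mm, loose, on the robot's left. Origin: centre of its underside
- spoon: steel serving spoon 170 mm long lying on the table near the robot on its left, loose. Origin: on its underside near the middle of its length; x along it
- card_box: small closed pastry box of brown card with a white lid and a red band, 70 x 105 mm, 50 mm high, loose, near the robot on its right. Origin: centre of its underside
There are look-alikes about, which are no part of the job. Leave any pink or purple look-alike of the jar_green alone.

How it is judged:
By the outcome, as a careful person would: the job done as asked, in the order asked, and still so for the second after the job is handed in, with the robot touching nothing.
It also fails if it takes over 45 s, if anything falls off the work surface, if the arm or the gripper's body presses on something with over 40 N, if the wrist force passes 120 N, or if a joint passes its speed limit or range.

## Robot

A 7-joint arm with a two-finger parallel gripper is mounted at the origin on the work surface. World frame = base frame: x ahead of the robot, y to its left, z up, the work surface at z = 0. Lengths are in m, angles in rad, forces in N, time in s.
With the tool pointing down it reaches from about 0.4 to 0.85 m from the base axis. Payload 4.5 kg.
Tool frame: the origin (TCP) lies midway between the tips of the shut fingers; the grasp point (between the pads) lies 19 mm behind it; z points along the fingers, y is the line along which they close (so a half turn about z gives the same grasp; the last joint's range is limited). The gripper opens to 88 mm and grips with 3 to 60 N. Pads are 18 mm wide; open, the fingers measure 123 mm over their backs; the gripper's body (75 mm by 187 mm) begins 45 mm behind the grasp point.
Start: joints at [-1.128, 0.689, -0.195, 1.565, 0.157, 0.902, -0.215], TCP at [0.248, 0.574, 0.239] pointing down, gripper open.
Joint ranges: [-3.01, 3.01], [-0.46, 2.08], [-1.47, 1.51], [0.13, 2.56], [-1, 4.14], [0.04, 2.09], [-2.66, 2.66]. Speed limits (rad/s): [2.57, 2.57, 3.14, 3.14, 3.14, 3.14, 3.14].

## Interface

Orientations are given as a unit quaternion [x, y, z, w].
In Python, from plant import r gives the robot as it stands. The module is installed in compiled form; this text tells all that it offers.
- The arm moves only by the tool step_arm, never from a script. Its argument "series" is a list of rows, each a list of 7 numbers: the shift along the world's x, y, z in mm, then the turn, a rotation vector about the world's x, y, z in rad, then the closure, from 0 (fully open) to 1 (shut). A call has 1 to 20 rows; each row shifts and turns the commanded pose from where the row before left it; what a row does not reach is not made up. A row lasts 1/10 s, in which the tool goes at most 50 mm and 8.59 degrees, less where a joint would pass 70% of its speed; a pose out of reach is approached as far as the arm can. A call is refused whole if a number of a shift passes 50 or a number of a turn 0.15, either way. A call with a gripper value outside its range is refused whole. The fingers move at their own pace and stop on an object; "force" is the grip in N (left out, the last holds). Time passes only in rows, so rows that do not move let the fingers close. It gives the time, the measured TCP pose, the force, the opening and the grip force at its end, in the units of the state.
- r.get_state(): the state, without advancing time (a new reading comes with each control period).
- r.snapshot(name): name is "scene" or "top"; returns (picture, depth): 480x640x3 uint8, blue, green, red; 480x640 float32, m along the optical axis (not along the pixel's ray), 0 where there is no reading.
- r.get_calibration(name): a dict with "intrinsics" (3x3 intrinsics, pixels), "pose" (4x4, takes a point from camera to world coordinates). Camera axes: x right, y up, looking along -z (the intrinsics and any distortion apply to the point x, -y, -z); pixel columns grow to the right and rows downward; lengths in m; the calibration is good to about 2 mm. A picture is of the moment at which its call begins. get_calibration takes no time and is no camera call.
- r.finish_job(): hands the job in; it is judged then, once.
The state is a dict: "clock": time; "q": joint angles; "qd": joint speeds; "joint_torque": joint torques, N m; "tool_pos": TCP position; "eef_rot": TCP orientation; "contact_force": force on the tool from outside, world axes, zero at the start; "moment": the same for the moment, N m; "opening": opening from 0.0 (shut) to 1.0 (fully open); "finger_force": force on a finger pad.
Only numpy, scipy, OpenCV 4.12 (cv2) and the standard library are available. Lean on these libraries where they do the work, as an engineer would, in place of code of your own. Each camera call takes 0.05 s, during which the arm holds its last target. There are 200 camera calls.

## Working session

There is one attempt and no reset: what is moved stays moved. The work goes in short steps, Python scripts to look and compute and a tool call to move; the robot and the scene stay as the last step left them, time stands still between calls to the robot, and variables do not carry over. Pictures are saved under pics/ and viewed, at most 10 in all, crops included, and the job is handed in when it is done.

Besides the shell and the picture viewer there is one more tool, called after "Request:" by a JSON object that holds its "fn" and its "kwargs", one argument or row to a line. step_arm: Moves the arm, as the interface text tells. Its arguments: {"type":"object","properties":{"series":{"type":"array"},"force":{"type":"number"}},"required":["series"]}

```bash
mkdir -p pics; python3 - <<'E'
from plant import r
import cv2,numpy as np
for n in ("top","scene"):
    p,d=r.snapshot(n); cv2.imwrite(f"pics/{n}0.png",p); np.savez(f"{n}0.npz",p=p,d=d)
    c=r.get_calibration(n); print(n,c["intrinsics"],c["pose"].round(4),[k for k in c])
s=r.get_state(); print(s["clock"],s["tool_pos"],s["eef_rot"],s["opening"])
E
```

```text
top [[512.24314366   0.         328.376357  ]
 [  0.         512.24314366 239.73617203]
 [  0.           0.           1.        ]] [[-0.0143  0.9877 -0.1559  0.3279]
 [-0.9997 -0.0169 -0.0152  0.0329]
 [-0.0176  0.1556  0.9877  1.5206]
 [ 0.      0.      0.      1.    ]] ['intrinsics', 'pose']
scene [[479.158409     0.         320.89245992]
 [  0.         479.158409   242.92296622]
 [  0.           0.           1.        ]] [[ 0.7677 -0.4555  0.4508  1.0798]
 [ 0.6405  0.5242 -0.5612 -0.6211]
 [ 0.0194  0.7196  0.6941  0.8532]
 [ 0.      0.      0.      1.    ]] ['intrinsics', 'pose']
0.1 [0.2482562 0.5729851 0.2380144] [ 2.02948569e-01  9.79189078e-01 -7.84929381e-04 -1.11422092e-04] 1.0027836649883268
```

View pics/top0.png

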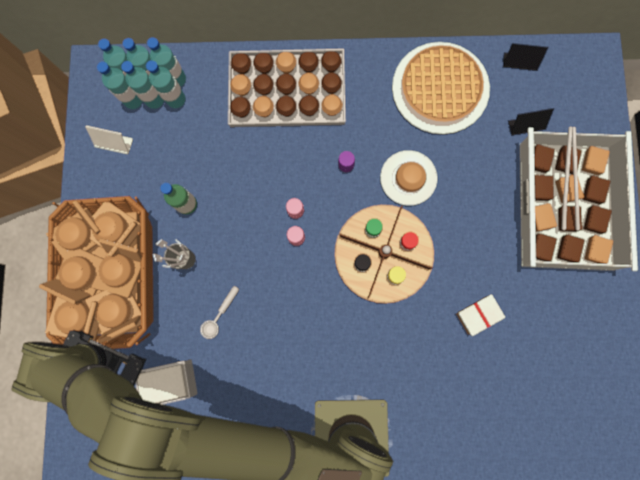

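View pics/scene0.png

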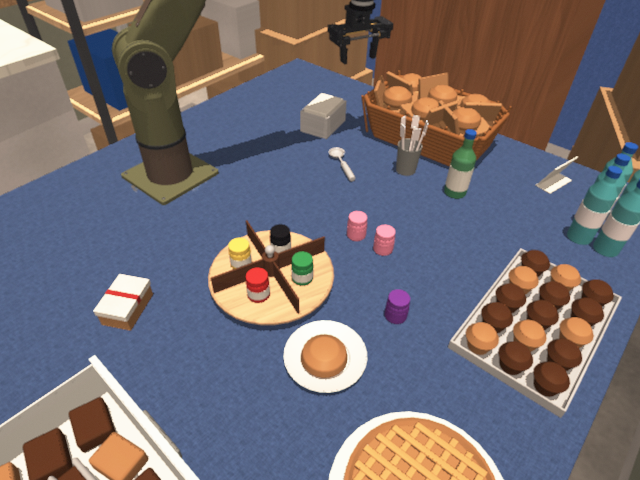

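The top view shows the carousel at about (385,253), the red lid at (410,241), the plate at (409,178), and dividers at about 20° and 110° in the image. Next I'll measure these.

```bash
cat > h.py <<'E'
from plant import r
import cv2,numpy as np
def ray(n,px,z):
    c=r.get_calibration(n);K=c["intrinsics"];T=c["pose"]
    px=np.atleast_2d(px).astype(float)
    d=np.c_[(px[:,0]-K[0,2])/K[0,0],-(px[:,1]-K[1,2])/K[1,1],-np.ones(len(px))]@T[:3,:3].T
    o=T[:3,3]; return (o+d*((z-o[2])/d[:,2])[:,None])[:,:2]
def circ(P):  # least squares circle
    s=np.linalg.lstsq(np.c_[2*P,np.ones(len(P))],(P**2).sum(1),rcond=None)[0]
    return s[:2],np.sqrt(s[2]+s[0]**2+s[1]**2)
def blob(mask,near):
    cs=cv2.findContours(mask,cv2.RETR_EXTERNAL,cv2.CHAIN_APPROX_NONE)[0]
    cs=[c for c in cs if cv2.contourArea(c)>15]
    c=min(cs,key=lambda c:np.hypot(*(c[:,0].mean(0)-near)));return cv2.convexHull(c)[:,0] 
def measure(p,lids=dict(red=(410,241),green=(374,228),yellow=(397,275),black=(362,263)),ctr=None,plate=(409,178)):
    h=cv2.cvtColor(p,cv2.COLOR_BGR2HSV);o={}
    nb=((h[...,0]<45)|(h[...,2]>190)).astype(np.uint8)*255
    w=((h[...,1]<60)&(h[...,2]>150)).astype(np.uint8)*255
    P=ray("top",blob(w,plate),.018);o["plate"]=circ(P)
    P=ray("top",blob(cv2.inRange(h,(8,60,120),(28,255,255)),(385,253)),.034);o["disc"]=circ(P)
    rng=dict(red=((0,200,90),(5,255,255)),green=((50,100,50),(85,255,255)),yellow=((24,130,150),(35,255,255)))
    for k,(a,b) in rng.items():
        try:o[k]=circ(ray("top",blob(cv2.inRange(h,a,b),lids[k]),.098))
        except Exception as e:o[k]=None
    return o
def cross(p,C):  # divider angle (mod 90) from dark pixels at top height, ring outside the jars
    vv,uu=np.mgrid[150:360,280:500];px=np.c_[uu.ravel(),vv.ravel()]
    P=ray("top",px,.084)-C;R=np.hypot(*P.T)
    g=p[px[:,1],px[:,0]].astype(int);m=(R>.105)&(R<.138)&(g[:,2]<110)&(g[:,2]>g[:,0]+8)
    a=np.arctan2(P[m,1],P[m,0]);b=np.angle(np.exp(4j*a).mean())/4
    arms=[]
    for k in range(4):
        d=np.angle(np.exp(1j*(a-b-k*np.pi/2)));s=abs(d)<.3
        arms.append((round(np.degrees(b)+90*k,1),int(s.sum()),round(np.degrees(np.median(d[s])),1) if s.any() else None))
    return arms
E
python3 - <<'E'
from h import *
p=np.load("top0.npz")["p"];o=measure(p)
for k,v in o.items():print(k,v)
C=o["disc"][0];print("knob",ray("top",(386,250.5),.115))
for k in("plate","red","green","yellow"):
    d=o[k][0]-C;print(k,np.hypot(*d),np.degrees(np.arctan2(d[1],d[0])))
print(cross(p,C))
cv2.imwrite("pics/crop.png",cv2.resize(p[150:310,320:480],None,fx=3.7,fy=3.7,interpolation=cv2.INTER_CUBIC))
E
```

```text
plate (array([ 0.75295893, -0.18870992]), np.float64(0.08634555751670629))
disc (array([ 0.52092305, -0.10527329]), np.float64(0.14434641917701774))
red None
green (array([ 0.58674708, -0.07290716]), np.float64(0.021443228917095648))
yellow None
knob [[ 0.51693985 -0.10427103]]
plate 0.24658127199574287 -19.77782638723129Traceback (most recent call last):
  File "<stdin>", line 6, in <module>
TypeError: 'NoneType' object is not subscriptable
```

```bash
python3 - <<'E'
p=__import__("numpy").load("top0.npz")["p"];import cv2
h=cv2.cvtColor(p,cv2.COLOR_BGR2HSV);print(h[236:246:3,404:416:3].tolist(),h[272:280:3,392:402:3].tolist())
E
sed -i 's/red=((0,200,90),(5,255,255))/red=((0,190,90),(8,255,255))/; s/yellow=((24,130,150)/yellow=((24,90,150)/' h.py
sed -i 's/h=cv2.cvtColor(p,cv2.COLOR_BGR2HSV);o={}/h=cv2.cvtColor(p,cv2.COLOR_BGR2HSV);o={};h[...,0][h[...,0]>172]=0/' h.py
python3 - <<'E'
from h import *
p=np.load("top0.npz")["p"]
cv2.imwrite("pics/crop.png",cv2.resize(p[150:310,320:480],None,fx=3.7,fy=3.7,interpolation=cv2.INTER_CUBIC))
o=measure(p);C=o["disc"][0]
for k in("plate","red","green","yellow"):
    if o[k] is None: print(k);continue
    d=o[k][0]-C;print(k,o[k],np.hypot(*d),np.degrees(np.arctan2(d[1],d[0])))
print(cross(p,C))
E
```

```text
[[[1, 172, 225], [1, 170, 229], [1, 170, 228], [1, 170, 229]], [[1, 169, 230], [1, 170, 228], [1, 169, 229], [1, 170, 229]], [[1, 169, 228], [1, 169, 228], [1, 169, 229], [1, 169, 229]], [[1, 189, 167], [1, 168, 229], [1, 168, 229], [1, 170, 229]]] [[[28, 118, 234], [28, 119, 234], [28, 118, 233], [28, 120, 234]], [[28, 118, 234], [28, 119, 234], [28, 118, 233], [28, 119, 233]], [[28, 118, 234], [28, 118, 233], [28, 117, 233], [28, 118, 233]]]
plate (array([ 0.75295893, -0.18870992]), np.float64(0.08634555751670629)) 0.24658127199574287 -19.77782638723129
red
green (array([ 0.58674708, -0.07290716]), np.float64(0.021443228917095648)) 0.0733510047126709 26.183662613798184
yellow (array([ 0.45146778, -0.13357545]), np.float64(0.023454297265340162)) 0.07500030870599639 -157.82971427010858
[(np.float64(-21.3), 3, np.float64(-0.7)), (np.float64(68.7), 27, np.float64(1.9)), (np.float64(158.7), 0, None), (np.float64(248.7), 26, np.float64(-2.0))]
```

View pics/crop.png

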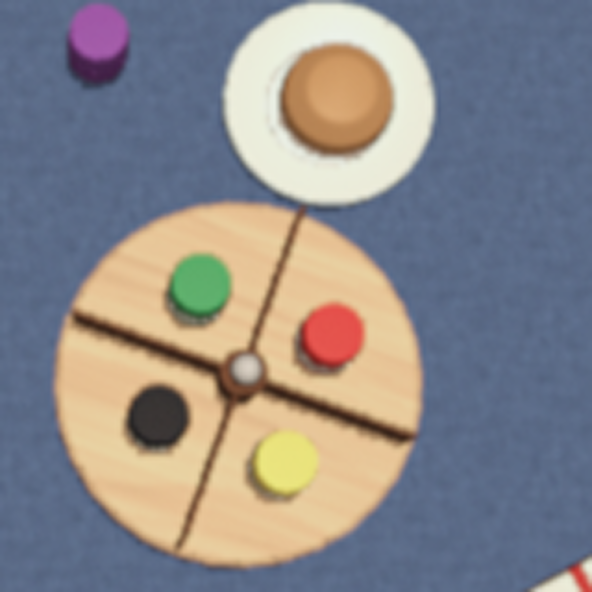

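The crop confirms four compartments. One divider points almost straight at the plate, and the red jar is about 45° clockwise of the plate line. So I need roughly +45° (anticlockwise), pushing the divider on the robot's right, with the fingertip on its near side.

```bash
sed -i 's/red=((0,190,90)/red=((0,150,120)/' h.py
cat >> h.py <<'E'
def arm(p,C,guess):  # one divider: darkest angle at several radii on the tops
    out=[]
    h=p.astype(float).sum(2).astype(np.float32);c=r.get_calibration("top");K=c["intrinsics"];T=c["pose"]
    A=np.radians(np.arange(guess-15,guess+15,.25))
    for R in np.arange(.104,.138,.004):
        X=np.c_[C[0]+R*np.cos(A),C[1]+R*np.sin(A),np.full(len(A),.084)]-T[:3,3]
        q=X@T[:3,:3];u=K[0,2]-K[0,0]*q[:,0]/q[:,2];v=K[1,2]+K[1,1]*q[:,1]/q[:,2]
        s=cv2.remap(h,u.astype(np.float32)[:,None],v.astype(np.float32)[:,None],cv2.INTER_LINEAR)[:,0]
        w=np.clip(np.median(s)-s-60,0,None);out.append(np.degrees((w*A).sum()/max(w.sum(),1e-9)))
    return np.round(np.median(out),1)
def report(p,g,**k):
    o=measure(p,**k);C=np.array([.520,-.105])
    for n in("disc","plate","red","green","yellow"):
        if o[n] is None: print(n,None);continue
        d=o[n][0]-C;print(n,o[n][0].round(4),o[n][1].round(4),"r",np.hypot(*d).round(4),"ang",np.degrees(np.arctan2(d[1],d[0])).round(1))
    print("arms",[arm(p,C,x) for x in g])
E
python3 - <<'E'
from h import *
report(np.load("top0.npz")["p"],(-20,70,160,250))
# card box: lid corners
print("box px",ray("top",[(459,313),(487,297),(503,318),(474,333)],.05).round(3))
E
```

```text
disc [ 0.5209 -0.1053] 0.1443 r 0.001 ang -16.5
plate [ 0.753  -0.1887] 0.0863 r 0.2475 ang -19.8
red [ 0.5473 -0.1726] 0.0228 r 0.0729 ang -68.0
green [ 0.5867 -0.0729] 0.0214 r 0.0741 ang 25.7
yellow [ 0.4515 -0.1336] 0.0235 r 0.0743 ang -157.4
arms [np.float64(-20.8), np.float64(70.3), np.float64(158.1), np.float64(247.2)]
box px [[ 0.344 -0.311]
 [ 0.388 -0.393]
 [ 0.328 -0.434]
 [ 0.288 -0.35 ]]
```

Request:
{"fn": "step_arm", "kwargs": {
  "series": [
    [25, -30, 0, 0, 0, 0, 1],
    [30, -45, 0, 0, 0, -0.13, 1],
    [30, -45, 0, 0, 0, -0.13, 1],
    [30, -45, 0, 0, 0, -0.13, 1],
    [25, -45, 0, 0, 0, -0.13, 1],
    [20, -45, 0, 0, 0, -0.13, 1],
    [10, -45, 0, 0, 0, -0.13, 1],
    [0, -45, 0, 0, 0, -0.13, 1],
    [0, -45, 0, 0, 0, -0.13, 1],
    [0, -45, 0, 0, 0, -0.13, 1],
    [0, -45, 0, 0, 0, -0.13, 1],
    [0, 0, 0, 0, 0, 0, 1],
    [0, 0, 0, 0, 0, 0, 1]
  ]
}}

```text
clock: 1.4
tool_pos: [0.4109, 0.1043, 0.2388]
eef_rot: [0.755, 0.656, -0.0, 0.0]
contact_force: [0.2, 0.1, -0.4]
opening: 0.002
finger_force: 0.0
```

Request:
{"fn": "step_arm", "kwargs": {
  "series": [
    [4, -43, 0, 0, 0, -0.096, 1],
    [4, -43, 0, 0, 0, -0.096, 1],
    [4, -43, 0, 0, 0, -0.096, 1],
    [4, -43, 0, 0, 0, -0.096, 1],
    [4, -43, 0, 0, 0, -0.096, 1],
    [4, -43, 0, 0, 0, -0.096, 1],
    [4, -44, 0, 0, 0, 0, 1],
    [0, 0, -40, 0, 0, 0, 1],
    [0, 0, -40, 0, 0, 0, 1],
    [0, 0, 0, 0, 0, 0, 1],
    [0, 0, 0, 0, 0, 0, 1]
  ]
}}

```text
clock: 2.5
tool_pos: [0.4395, -0.1957, 0.1587]
eef_rot: [0.909, 0.417, -0.0, -0.001]
contact_force: [-0.1, -0.7, -0.6]
opening: 0.002
finger_force: 0.0
```

```bash
python3 - <<'E'
from h import *
p,d=r.snapshot("scene");cv2.imwrite("pics/s1.png",p)
s=r.get_state();print(s["tool_pos"],s["eef_rot"])
E
```

```text
[ 0.44012326 -0.19624844  0.1596987 ] [9.09153198e-01 4.16461225e-01 6.46942202e-04 3.02473683e-04]
```

View pics/s1.png

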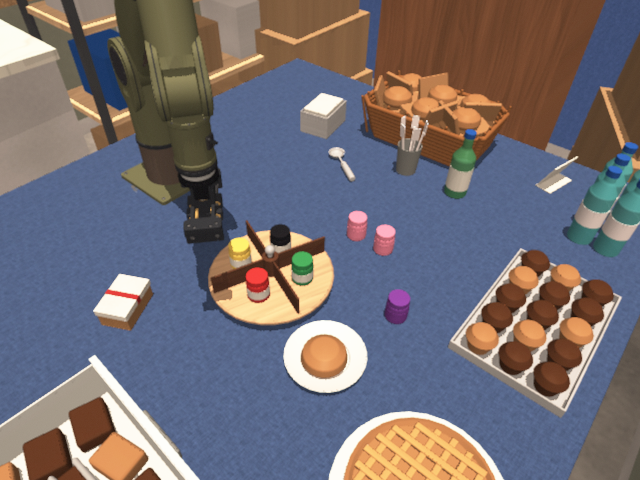

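The gripper hovers at (205,220), over the near-right rim in the yellow jar's compartment, clear of the jars. I'll lower it and compute the arc.

Request:
{"fn": "step_arm", "kwargs": {
  "series": [
    [0, -1, -25, 0, 0, 0, 1],
    [-1, 0, -25, 0, 0, 0, 1],
    [0, 0, -25, 0, 0, 0, 1],
    [0, 0, -23, 0, 0, 0, 1],
    [0, 0, 0, 0, 0, 0, 1],
    [0, 0, 0, 0, 0, 0, 1]
  ]
}}

```text
clock: 3.15
tool_pos: [0.4392, -0.198, 0.0622]
eef_rot: [0.909, 0.416, 0.001, 0.001]
contact_force: [-0.7, 0.2, 0.1]
opening: 0.006
finger_force: 0.0
```

```bash
python3 - <<'E'
from h import *
s=r.get_state();t=s["tool_pos"];print(t,s["contact_force"])
d=t[:2]-[.52,-.105];print(np.hypot(*d),np.degrees(np.arctan2(d[1],d[0])))
a=np.radians(np.arange(-131,-64,2));P=123*np.c_[np.cos(a),np.sin(a)]
for x,y in zip(np.arange(-131,-66,2),np.diff(P,axis=0).round(1).tolist()):print(x,y)
E
```

```text
[ 0.43918433 -0.19804274  0.06224534] [-0.65780233  0.16091668  0.08820076]
0.12324010267226891 -130.97714162842396
-131 [3.3, -2.8]
-129 [3.4, -2.6]
-127 [3.5, -2.5]
-125 [3.6, -2.4]
-123 [3.6, -2.3]
-121 [3.7, -2.1]
-119 [3.8, -2.0]
-117 [3.9, -1.9]
-115 [3.9, -1.7]
-113 [4.0, -1.6]
-111 [4.0, -1.5]
-109 [4.1, -1.3]
-107 [4.1, -1.2]
-105 [4.2, -1.0]
-103 [4.2, -0.9]
-101 [4.2, -0.7]
-99 [4.3, -0.6]
-97 [4.3, -0.4]
-95 [4.3, -0.3]
-93 [4.3, -0.1]
-91 [4.3, 0.0]
-89 [4.3, 0.1]
-87 [4.3, 0.3]
-85 [4.3, 0.4]
-83 [4.3, 0.6]
-81 [4.2, 0.7]
-79 [4.2, 0.9]
-77 [4.2, 1.0]
-75 [4.1, 1.2]
-73 [4.1, 1.3]
-71 [4.0, 1.5]
-69 [4.0, 1.6]
-67 [3.9, 1.7]
```

Request:
{"fn": "step_arm", "kwargs": {
  "series": [
    [3.3, -2.8, 0, 0, 0, 0.035, 1],
    [3.4, -2.6, 0, 0, 0, 0.035, 1],
    [3.5, -2.5, 0, 0, 0, 0.035, 1],
    [1.8, -1.2, 0, 0, 0, 0.0175, 1],
    [1.8, -1.2, 0, 0, 0, 0.0175, 1],
    [1.8, -1.1, 0, 0, 0, 0.0175, 1],
    [1.8, -1.1, 0, 0, 0, 0.0175, 1],
    [1.9, -1.1, 0, 0, 0, 0.0175, 1],
    [1.9, -1.0, 0, 0, 0, 0.0175, 1],
    [1.9, -1.0, 0, 0, 0, 0.0175, 1],
    [1.9, -1.0, 0, 0, 0, 0.0175, 1],
    [1.9, -1.0, 0, 0, 0, 0.0175, 1],
    [2, -0.9, 0, 0, 0, 0.0175, 1],
    [2, -0.9, 0, 0, 0, 0.0175, 1],
    [1.9, -0.8, 0, 0, 0, 0.0175, 1],
    [2, -0.8, 0, 0, 0, 0.0175, 1],
    [2, -0.8, 0, 0, 0, 0.0175, 1]
  ]
}}

```text
clock: 4.85
tool_pos: [0.4747, -0.2201, 0.0607]
eef_rot: [0.823, 0.568, -0.0, 0.0]
contact_force: [-2.3, -0.4, -1.4]
opening: 0.008
finger_force: 1.0
```

```bash
python3 - <<'E'
from h import *
s=r.get_state();t=s["tool_pos"];print(t,s["contact_force"])
d=t[:2]-[.52,-.105];print(np.hypot(*d),np.degrees(np.arctan2(d[1],d[0])))
p,_=r.snapshot("top");cv2.imwrite("pics/t2.png",p[150:360,290:500].repeat(2,0).repeat(2,1))
report(p,(-20,70,160))
E
```

```text
[ 0.47470253 -0.22012307  0.06069782] [-2.32457561 -0.35651638 -1.37610606]
0.12371411500530068 -111.47814626335382
disc [ 0.5212 -0.1045] 0.1439 r 0.0013 ang 21.4
plate [ 0.753  -0.1887] 0.0864 r 0.2476 ang -19.8
red [ 0.5563 -0.1679] 0.0227 r 0.0727 ang -60.0
green [ 0.5821 -0.0636] 0.0215 r 0.0746 ang 33.7
yellow [ 0.4568 -0.1417] 0.0225 r 0.0731 ang -149.9
arms [np.float64(-12.6), np.float64(78.1), np.float64(166.0)]
```

View pics/t2.png

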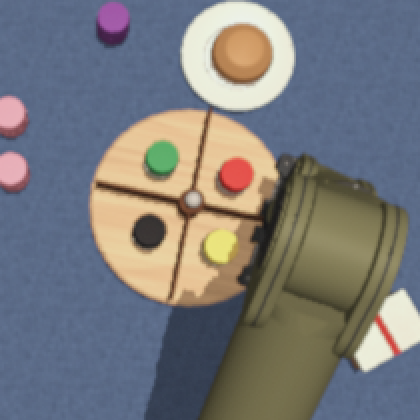

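The carousel is turning under the fingertip with 2.3 N. All jars and dividers are in step, and the red lid is now at -60°. It needs about 40° more.

Request:
{"fn": "step_arm", "kwargs": {
  "series": [
    [2, -0.8, 0, 0, 0, 0.018, 1],
    [3.05, -1.1, 0, 0, 0, 0.026, 1],
    [3.1, -1.0, 0, 0, 0, 0.026, 1],
    [3.1, -0.9, 0, 0, 0, 0.026, 1],
    [3.1, -0.8, 0, 0, 0, 0.026, 1],
    [3.15, -0.75, 0, 0, 0, 0.026, 1],
    [3.15, -0.65, 0, 0, 0, 0.026, 1],
    [3.2, -0.55, 0, 0, 0, 0.026, 1],
    [3.2, -0.5, 0, 0, 0, 0.026, 1],
    [3.2, -0.4, 0, 0, 0, 0.026, 1],
    [3.2, -0.3, 0, 0, 0, 0.026, 1],
    [3.2, -0.25, 0, 0, 0, 0.026, 1],
    [3.2, -0.15, 0, 0, 0, 0.026, 1],
    [3.2, -0.05, 0, 0, 0, 0.026, 1],
    [3.2, 0, 0, 0, 0, 0.026, 1],
    [3.2, 0.1, 0, 0, 0, 0.026, 1],
    [3.2, 0.2, 0, 0, 0, 0.026, 1],
    [3.2, 0.25, 0, 0, 0, 0.026, 1],
    [3.2, 0.35, 0, 0, 0, 0.026, 1],
    [2, 0.25, 0, 0, 0, 0.016, 1]
  ]
}}

```text
clock: 6.9
tool_pos: [0.5363, -0.2267, 0.0608]
eef_rot: [0.656, 0.755, 0.0, 0.0]
contact_force: [-1.1, -2.6, 1.0]
opening: 0.006
finger_force: 1.0
```

```bash
python3 - <<'E'
from h import *
s=r.get_state();t=s["tool_pos"];print(t,s["contact_force"])
d=t[:2]-[.52,-.105];print(np.hypot(*d),np.degrees(np.arctan2(d[1],d[0])))
p,_=r.snapshot("top");cv2.imwrite("pics/t3.png",p[150:360,290:500].repeat(2,0).repeat(2,1))
report(p,(17,107,196),lids=dict(red=(414,219),green=(352,233),yellow=(420,265)))
E
```

```text
[ 0.53632566 -0.22667483  0.06075246] [-1.05667176 -2.60228024  1.04014863]
0.12276518749820735 -82.35800604795294
disc [ 0.521  -0.1011] 0.1422 r 0.004 ang 76.2
plate [ 0.7531 -0.1887] 0.0865 r 0.2477 ang -19.8
red [ 0.5829 -0.1418] 0.0229 r 0.0728 ang -30.4
green [ 0.5538 -0.0381] 0.0214 r 0.075 ang 63.2
yellow [ 0.4872 -0.1615] 0.0165 r 0.0653 ang -120.1
arms [np.float64(17.5), np.float64(107.1), np.float64(195.3)]
```

View pics/t3.png

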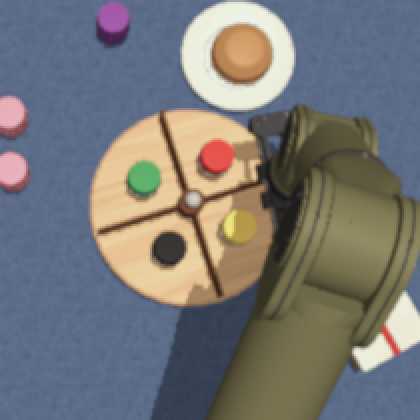

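Red is at -30.4° and the plate line at -19.8°, so about 10.5° to go, slowing at the end.

Request:
{"fn": "step_arm", "kwargs": {
  "series": [
    [2.1, 0.3, 0, 0, 0, 0.0175, 1],
    [2.1, 0.35, 0, 0, 0, 0.0175, 1],
    [2.1, 0.4, 0, 0, 0, 0.0175, 1],
    [2.1, 0.45, 0, 0, 0, 0.0175, 1],
    [2.1, 0.45, 0, 0, 0, 0.0175, 1],
    [2.1, 0.5, 0, 0, 0, 0.0175, 1],
    [2.1, 0.55, 0, 0, 0, 0.0175, 1],
    [2.05, 0.55, 0, 0, 0, 0.0175, 1],
    [1, 0.3, 0, 0, 0, 0.009, 1],
    [1, 0.3, 0, 0, 0, 0.009, 1],
    [1, 0.35, 0, 0, 0, 0.009, 1],
    [1, 0.35, 0, 0, 0, 0.009, 1],
    [0, 0, 0, 0, 0, 0, 1]
  ]
}}

```text
clock: 8.25
tool_pos: [0.5568, -0.2219, 0.0608]
eef_rot: [0.588, 0.809, 0.0, 0.0]
contact_force: [-0.5, -2.7, 1.1]
opening: 0.006
finger_force: 0.7
```

```bash
python3 - <<'E'
from h import *
s=r.get_state();t=s["tool_pos"];print(t,s["contact_force"])
d=t[:2]-[.52,-.105];print(np.hypot(*d),np.degrees(np.arctan2(d[1],d[0])))
p,_=r.snapshot("top")
report(p,(27,117,206),lids=dict(red=(411,214),green=(352,233),yellow=(420,265)))
E
```

```text
[ 0.55679661 -0.22186249  0.06076518] [-0.48294917 -2.66052376  1.13368214]
0.12251869745691991 -72.52229535277137
disc [ 0.5205 -0.1015] 0.1421 r 0.0035 ang 81.2
plate [ 0.7538 -0.1885] 0.0862 r 0.2483 ang -19.7
red [ 0.5884 -0.1304] 0.0233 r 0.073 ang -20.3
green [ 0.5416 -0.0332] 0.021 r 0.075 ang 73.3
yellow None
arms [np.float64(27.7), np.float64(116.8), np.float64(205.3)]
```

Within about 0.5°. I'll back off along the arc, lift, clear the view and check.

Request:
{"fn": "step_arm", "kwargs": {
  "series": [
    [-2, -0.6, 0, 0, 0, 0, 1],
    [-4, -1.2, 0, 0, 0, 0, 1],
    [-5, -2, 0, 0, 0, 0, 1],
    [-3, -1, 5, 0, 0, 0, 1],
    [0, 0, 25, 0, 0, 0, 1],
    [0, 0, 40, 0, 0, 0, 1],
    [0, 0, 40, 0, 0, 0, 1],
    [0, 0, 30, 0, 0, 0, 1],
    [-20, -40, 0, 0, 0, 0, 1],
    [-20, -45, 0, 0, 0, 0, 1],
    [-10, -45, 0, 0, 0, 0, 1],
    [0, -45, 0, 0, 0, 0, 1],
    [0, -45, 0, 0, 0, 0, 1],
    [0, 0, 0, 0, 0, 0, 1],
    [0, 0, 0, 0, 0, 0, 1]
  ]
}}

```text
clock: 9.8
tool_pos: [0.4915, -0.4478, 0.2006]
eef_rot: [0.589, 0.808, 0.0, -0.0]
contact_force: [-0.3, 1.4, 0.9]
opening: 0.003
finger_force: 0.0
```

```bash
python3 - <<'E'
from h import *
s=r.get_state();print(s["clock"],s["tool_pos"])
p,_=r.snapshot("top");cv2.imwrite("pics/t5.png",p)
report(p,(27,117,206,297),lids=dict(red=(411,214),green=(352,233),yellow=(420,265)))
E
```

```text
9.8 [ 0.4915016  -0.44777544  0.20058849]
disc [ 0.5209 -0.1053] 0.1443 r 0.0009 ang -17.7
plate [ 0.7531 -0.1887] 0.0865 r 0.2477 ang -19.8
red [ 0.5881 -0.1298] 0.023 r 0.0725 ang -20.0
green [ 0.5416 -0.0333] 0.0209 r 0.0749 ang 73.2
yellow [ 0.4953 -0.1755] 0.0236 r 0.0747 ang -109.3
arms [np.float64(27.7), np.float64(116.8), np.float64(204.7), np.float64(295.4)]
```

View pics/t5.png

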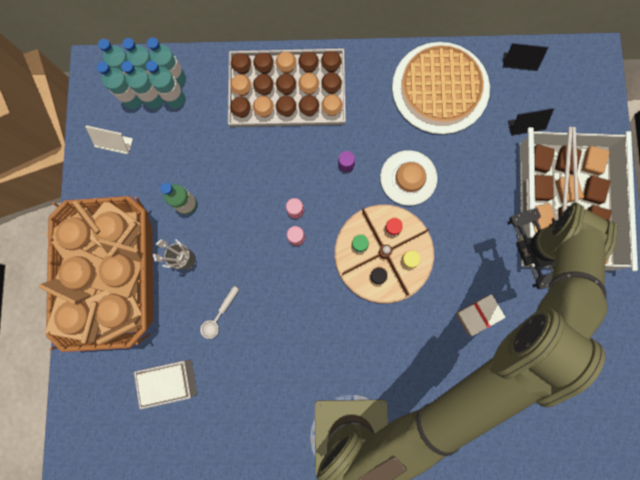

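The red lid (394,227) lies on the line from the hub (386,251) to the plate centre (409,178), at -20.0° against -19.8°. Nothing else has moved, and the arm is clear at 0.2 m height.

```bash
python3 -c "
from plant import r
print(r.finish_job())"
```

```text
the job is handed in; nothing more can be done
None
```

The red-lidded jar now stands beside the plate, within about 0.2° of the line from the carousel's centre to the plate by camera measurement; the arm is clear, nothing else appears to have moved, and the job is handed in at about 10 s.

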